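# Slide the tall crate of lacquer tins home into its bay

## Robot

A 6-joint arm with a two-finger parallel gripper is mounted at the origin on the work surface. World frame = base frame: x ahead of the robot, y to its left, z up, the work surface at z = 0. Lengths are in m, angles in rad, forces in N, time in s.
With the tool pointing down it reaches from about 0.325 to 1 m from the base axis. Payload 5.1 kg.
Tool frame: the origin (TCP) lies at the very end of the fingers, on their centre line; the grasp point (between the pads) lies 19 mm behind it; z points along the fingers, y is the direction in which the jaws open and shut (so a half turn about z gives the same grasp; the last joint's range is limited). The gripper opens to 85 mm and grips with 20 to 120 N. Pads are 22 mm wide; open, the fingers measure 114 mm over their backs; the gripper's body (76 mm by 85 mm) begins 54 mm behind the grasp point. The pads swing forward as they close: fully open they stand 13 mm farther back than shut.
Start: joints at [-1.346, 0.124, 1.65, -0, 1.367, -0.083], TCP at [0.197, -0.619, 0.231] pointing down, gripper open.
Joint ranges: [-2.61, 2.61], [-1.02, 2.33], [0.03, 2.71], [-1.35, 4.49], [0.32, 2.68], [-2.91, 2.91]. Speed limits (rad/s): [2.57, 2.57, 3.14, 3.14, 3.14, 3.14].

## Interface

Orientations are given as a rotation vector (axis times angle).
In Python, from bench import r gives the robot as it stands. The module is installed in compiled form; this text tells all that it offers. Calls block until the motion is done:
- r.reach(position, orientation): joint-space move of the TCP to a pose.
- r.line_to(position, ori=None, feed=0.15, threshold=None): straight line of the TCP; ori=None keeps the orientation; feed is the mean speed in m/s. With threshold (N) it stops when the force on the tool has changed by that much, and returns True; else False.
- r.move_j(angles): joint-space move.
- r.open_gripper() and r.gripper_close(squeeze=None): open the fingers fully, or close them until they stop; squeeze is the grip in N (None keeps the last).
- r.wait(seconds).
- r.ik(position, orientation): joint angles nearest the present ones, or None.
- r.read_state(): the state.
- r.read_camera(name): name is "side" or "top"; returns a dict with "pixels" (420x560x3 uint8, blue, green, red), "intrinsics" (3x3 intrinsics, pixels), "k1" (the pictures are not rectified: a ray, as slopes to the right and down, at radius r is drawn at 1 + k1 r^2 times it, then the intrinsics apply), "R" (3x3) and "t" (3): a world point X has camera coordinates R X + t. Camera axes: x right, y down, z forward; pixel columns grow to the right and rows downward; lengths in m; the calibration is good to about 2 mm. A picture is of the moment at which its call begins. There is no depth.
A pose or a line that the arm cannot do raises r.Unreachable and nothing moves.
- r.close_job(): hands the job in, once; it reports no verdict.
The state is a dict: "time_s": time; "joints": joint angles; "joint_velocities": joint speeds; "tau": joint torques, N m; "position": TCP position; "orientation": TCP orientation; "contact_force": force on the tool from outside, world axes, zero at the start; "torque": the same for the moment, N m; "finger_gap": opening from 0.0 (shut) to 1.0 (fully open).
Only numpy, scipy, OpenCV 4.12 (cv2) and the standard library are available. Lean on these libraries where they do the work, as an engineer would, in place of code of your own. Each camera call takes 0.05 s, during which the arm holds its last target.

## Task

Push the tall plywood crate of tins across the papered table into its low steel bay, until it sits fully home: square between the two side rails and flush against the stop at the far end. It is heavy and tall, so push it low near its base so that it slides upright and never tips; do not lift it and do not touch its carrying handle. Leave the tape roll, the mixing cup and the thinner can where they are.

Things in the scene. Friction and masses are not known exactly. Their poses are not given: they have to be found in the camera images.
- crate: tall open plywood crate holding two tins, loose: 100 deep (x), 150 wide (y), flat walls from 6 to 118 high, tins 143; 0.9 to 1.6 kg. It stands on two grippy rubber runners, 74 over both along x. Origin: centre of its underside, on the table; x towards the bay, y left. Push on its -x face below 50; at 90 or higher it tips. Starts 105 to 145 short of home, up to 20 sideways, 0.15 rad askew
- crate_handle: round steel carrying bar (12 thick) over the crate along its y, top 192 above the table, on two uprights; part of the crate, not to be touched. Its origin is 6 above the crate's
- bay: bay of steel rails 22 high, 6 thick, fixed, open towards the robot. Origin: on the table, where the fully home crate's origin goes; x points in towards the stop, y left. Straight side rails from x = 0 to 50, inner faces at y = +-82 (7 to spare per side); before them flared lead-ins widen to y = +-107 at x = -37. Home, the crate has the bay's direction and its -x face is at x = -50
- tape_roll: roll of masking tape lying flat, 96 across, 25 high, loose, to the left of the bay; origin at the centre of its underside; leave alone
- mixing_cup: white open plastic cup, 80 across, 100 high, loose, to the right of the crate's path; origin at the centre of its underside; leave alone
- thinner_can: closed steel can with paper label, 66 across, 130 high, loose, to the right of the bay; origin at the centre of its underside; leave alone
- bay_stop (a point): middle of the inner face of the bay's far stop, 11 above the table, 50 along the bay's x from its origin
Not all that is in view belongs to the job. Of the things like the crate, leave any that is orange or red; of the rest the smaller one is meant.

How it is judged:
By the outcome, as a careful person would: the job done as asked, in the order asked, and still so for the second after the job is handed in, with the robot touching nothing.
It also fails if it takes over 48 s, if anything falls off the work surface, if the arm or the gripper's body presses on something with over 40 N, if the wrist force passes 120 N, or if a joint passes its speed limit or range.

## Working session

There is one attempt and no reset: what is moved stays moved. The work goes in short steps, each a Python script; the robot and the scene stay as the last script left them, time stands still between calls to the robot, and variables do not carry over. Pictures are saved under pics/ and viewed, and the job is handed in when it is done.

```bash
mkdir -p pics; ls; python3 - <<'E'
from bench import r
import cv2,pickle
d={}
for n in("side","top"):
    c=r.read_camera(n); d[n]=c; cv2.imwrite(f"pics/{n}0.png",c["pixels"]); print(n,c["intrinsics"],c["k1"],c["R"],c["t"])
pickle.dump(d,open("c0.pkl","wb"))
s=r.read_state();print(s["time_s"],s["position"],s["orientation"])
E
```

```text
pics
side [[424.66663441   0.         274.52532598]
 [  0.         424.66663441 209.75137173]
 [  0.           0.           1.        ]] 0.034715448764604306 [[ 0.58061866  0.81416369 -0.00441084]
 [ 0.6802318  -0.48806827 -0.54687664]
 [-0.44739989  0.31452639 -0.83720158]] [-0.30977334 -0.38520294  1.43833545]
top [[395.69921203   0.         282.21593221]
 [  0.         395.69921203 210.96709799]
 [  0.           0.           1.        ]] -0.03748282480676574 [[ 1.58166991e-02 -9.99874461e-01  9.45604764e-04]
 [-9.94094981e-01 -1.58268016e-02 -1.07353064e-01]
 [ 1.07354553e-01  7.57950154e-04 -9.94220512e-01]] [-0.03463862  0.54241264  1.20828585]
0.1 [ 0.19678342 -0.61891681  0.23014847] [-3.10254552e+00 -4.81371105e-01  2.50392370e-04]
```

View pics/side0.png

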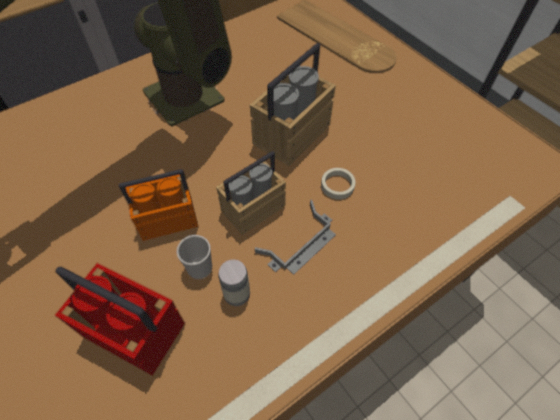

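View pics/top0.png

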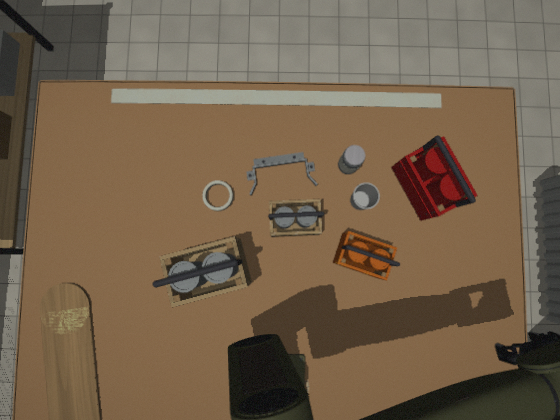

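The target is the smaller plywood crate, at top (296,217) and side (252,195). The bay is at top (282,165) and side (305,245). The larger plywood crate, the orange one and the red one are decoys. I'll zoom in to measure.

```bash
cat > h.py <<'E'
import numpy as np,cv2
def ray(c,u,v):
    K=c["intrinsics"];d=np.array([(u-K[0,2])/K[0,0],(v-K[1,2])/K[1,1]]);p=d.copy()
    for _ in range(20): p=d/(1+c["k1"]*(p@p))
    R=np.array(c["R"]);t=np.array(c["t"]);return -R.T@t,R.T@np.array([p[0],p[1],1])
def at(c,u,v,z):
    o,d=ray(c,u,v);return o+d*(z-o[2])/d[2]
def proj(c,X):
    X=np.atleast_2d(X)@np.array(c["R"]).T+np.array(c["t"]);p=X[:,:2]/X[:,2:];p=p*(1+c["k1"]*(p**2).sum(1,keepdims=True))
    K=c["intrinsics"];return p*[K[0,0],K[1,1]]+[K[0,2],K[1,2]]
def crop(c,u0,v0,u1,v1,s,f):
    im=cv2.resize(c["pixels"][v0:v1,u0:u1],None,fx=s,fy=s,interpolation=cv2.INTER_CUBIC)
    im=np.clip(im*1.4,0,255).astype(np.uint8)
    for k in range(u0,u1,10): cv2.line(im,((k-u0)*s,0),((k-u0)*s,6 if k%50 else 14),(0,255,255),1)
    for k in range(v0,v1,10): cv2.line(im,(0,(k-v0)*s),(6 if k%50 else 14,(k-v0)*s),(0,255,255),1)
    cv2.imwrite(f,im)
E
python3 - <<'E'
import pickle;from h import *
d=pickle.load(open("c0.pkl","rb"))
crop(d["top"],240,140,340,250,5,"pics/top0z.png")
crop(d["side"],205,145,345,280,4,"pics/side0z.png")
E
```

```text
(no output)
```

View pics/top0z.png

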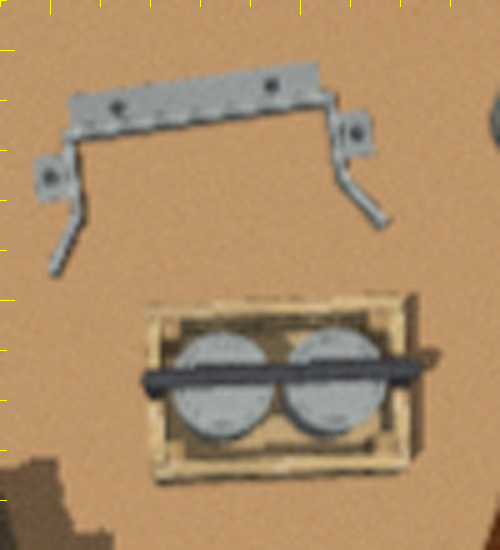

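View pics/side0z.png

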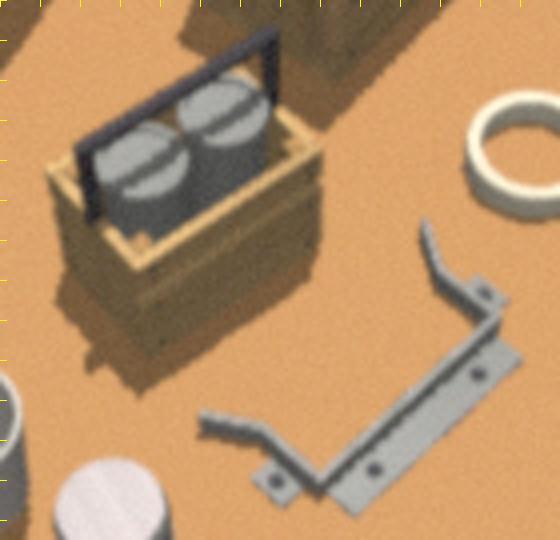

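```bash
cat > m.py <<'E'
from h import *
from scipy.optimize import least_squares
def un(p,u0,v0,s): return (np.array(p,float)+.5)/s-.5+[u0,v0]
def fit(views,x0):
    # views: list (cam, model pts, pix)
    def T(x,P):
        c,s=np.cos(x[2]),np.sin(x[2]);P=np.array(P,float)
        return np.c_[x[0]+c*P[:,0]-s*P[:,1],x[1]+s*P[:,0]+c*P[:,1],P[:,2]]
    f=lambda x:np.concatenate([(proj(c,T(x,P))-q).ravel() for c,P,q in views])
    r=least_squares(f,x0,loss="soft_l1");return r.x,f(r.x).reshape(-1,2),T
E
cat > a.py <<'E'
import pickle;from m import *
d=pickle.load(open("c0.pkl","rb"));t,s=d["top"],d["side"]
B=[[.05,.082,.022],[.05,-.082,.022],[0,.082,.022],[0,-.082,.022],[-.037,.107,.022],[-.037,-.107,.022]]
bt=un([(75,135),(328,104),(86,213),(338,180),(58,272),(380,225)],240,140,5)
bs=un([(493,322),(318,483),(440,270),(263,430),(425,225),(203,415)],205,145,4)
C=[[.05,.075,.118],[.05,-.075,.118],[-.05,-.075,.118],[-.05,.075,.118]]
H=[[0,.06,.192],[0,-.06,.192]]
ct=un([(147,307),(405,294),(410,470),(155,481)],240,140,5)
cs=un([(322,150),(138,266),(48,170)],205,145,4)
for nm,v in (("bay t",[(t,B,bt)]),("bay s",[(s,B,bs)]),("bay",[(t,B,bt),(s,B,bs)]),("crate t",[(t,C,ct)]),("crate s",[(s,C[:3],cs)]),("crate",[(t,C,ct),(s,C[:3],cs)])):
    x,res,T=fit(v,[.55,-.0,0]);print(nm,x.round(4),np.abs(res).max().round(2),np.sqrt((res**2).mean()).round(2))
    if nm=="bay": b=x
    if nm=="crate": print(res.round(1).tolist())
e=x[:2]-b[:2];c,s_=np.cos(b[2]),np.sin(b[2]);print("crate in bay",c*e[0]+s_*e[1],-s_*e[0]+c*e[1],x[2]-b[2])
from h import at
for n,c,u,v,z in(("tape",t,217,195,.025),("cup",t,365,196,.1),("can",t,354,156,.13),("orange",t,370,253,.1)): print(n,at(c,u,v,z).round(3))
E
python3 a.py
```

```text
bay t [ 0.6472 -0.0238  0.1515] 1.45 0.66
bay s [ 0.6536 -0.025   0.1533] 1.88 0.8
bay [ 0.6506 -0.024   0.1558] 2.0 1.03
crate t [ 0.516  -0.0648  0.0585] 0.64 0.37
crate s [ 0.5196 -0.0627  0.0546] 1.2 0.8
crate [ 0.5171 -0.0639  0.0629] 1.64 0.76
[[-0.4, -0.2], [-0.6, 0.0], [0.4, -0.9], [-0.5, -0.6], [0.2, -1.2], [-0.8, 0.8], [-1.6, -0.7]]
crate in bay -0.13808751268020567 -0.018705712742048346 -0.0929012769187016
tape [0.591 0.18  0.025]
cup [ 0.584 -0.271  0.1  ]
can [ 0.697 -0.233  0.13 ]
orange [ 0.416 -0.284  0.1  ]
```

```bash
cat > p.py <<'E'
from h import *
from scipy.spatial.transform import Rotation as Ro
B=np.array([.6503,-.0242,.1535]) # bay
TH=np.radians(38)
def ori(h,th=TH,sg=1):
    f=np.array([np.cos(h),np.sin(h),0]);l=np.array([-np.sin(h),np.cos(h),0])
    z=np.sin(th)*f-np.cos(th)*np.array([0,0,1]);y=sg*l;x=np.cross(y,z)
    return Ro.from_matrix(np.c_[x,y,z]).as_rotvec()
def w(x,y,psi):
    c,s=np.cos(B[2]),np.sin(B[2]);return np.array([B[0]+c*x-s*y,B[1]+s*x+c*y]),B[2]+psi
def tcp(x,y,psi,off=0.,z=.018,lat=0.,ex=0.):
    """TCP for crate pose in bay frame; off>0 back off from -x face"""
    p,h=w(x,y,psi);f=np.array([np.cos(h),np.sin(h)]);l=np.array([-f[1],f[0]])
    return [*(p-f*(.05+off)+l*lat),z],ori(h)
E
python3 - <<'E'
import pickle;from p import *;import p
from bench import r
t=pickle.load(open("c0.pkl","rb"))["top"]
for z in(.12,.17,.26): print(z,[at(t,u,v,z).round(3)[:2] for u,v in((237,237),(245,292),(241,262),(336,262),(340,230))])
for th in(30,38,45):
  for sg in(1,-1):
    out=[]
    for x,y,ps,off in((-.138,-.019,-.093,.05),(-.138,-.019,-.093,0),(-.07,0,0,0),(0,0,0,0)):
        q,h=w(x,y,ps);P,_=tcp(x,y,ps,off);j=r.ik(P,ori(h,np.radians(th),sg));out.append(None if j is None else np.round(j,2).tolist())
    print(th,sg,out)
E
```

```text
0.12 [array([0.456, 0.103]), array([0.3  , 0.076]), array([0.384, 0.089]), array([ 0.389, -0.182]), array([ 0.481, -0.194])]
0.17 [array([0.454, 0.097]), array([0.305, 0.071]), array([0.386, 0.084]), array([ 0.39 , -0.175]), array([ 0.477, -0.186])]
0.26 [array([0.45 , 0.087]), array([0.314, 0.063]), array([0.388, 0.075]), array([ 0.391, -0.163]), array([ 0.472, -0.173])]
30 1 [[-0.46, -0.47, 2.62, 0.47, 0.58, -2.43], [-0.38, -0.3, 2.51, 0.47, 0.5, -2.38], [-0.29, -0.12, 2.37, 0.5, 0.47, -2.42], [-0.23, 0.03, 2.22, 0.45, 0.44, -2.32]]
30 -1 [[-0.46, -0.47, 2.62, 0.47, 0.58, 0.71], [-0.38, -0.3, 2.51, 0.47, 0.5, 0.76], [-0.29, -0.12, 2.37, 0.5, 0.47, 0.72], [-0.23, 0.03, 2.22, 0.45, 0.44, 0.82]]
38 1 [[-0.52, -0.53, 2.7, 0.75, 0.52, -2.72], [-0.43, -0.34, 2.58, 0.8, 0.41, -2.73], [-0.33, -0.15, 2.44, 0.89, 0.38, -2.81], [-0.26, 0.01, 2.29, 0.86, 0.33, -2.73]]
38 -1 [[-0.52, -0.53, 2.7, 0.75, 0.52, 0.42], [-0.43, -0.34, 2.58, 0.8, 0.41, 0.41], [-0.33, -0.15, 2.44, 0.89, 0.38, 0.33], [-0.26, 0.01, 2.29, 0.86, 0.33, 0.41]]
45 1 [None, None, None, None]
45 -1 [None, [-0.47, -0.35, 2.64, 1.22, 0.39, -0.02], [-0.37, -0.15, 2.49, 1.35, 0.37, -0.15], None]
```

```bash
sed -i 's/radians(38)/radians(33)/; s/sg=1)/sg=-1)/' p.py
python3 - <<'E'
from p import *
from bench import r
import cv2,pickle
C=(-.138,-.019,-.093)
for z in(.38,.25,.018):
  P,o=tcp(*C,off=.035,z=z);print(z,P,r.ik(P,o))
s=r.read_state();p=np.array(s["position"])
p[2]=.42;r.line_to(p,feed=.25)
P,o=tcp(*C,off=.035,z=.38);r.reach(P,o)
P,o=tcp(*C,off=.035,z=.10);print(r.line_to(P,o,feed=.2,threshold=15))
s=r.read_state();print(s["time_s"],s["position"],P,s["contact_force"],s["finger_gap"])
d={}
for n in("side","top"):
    c=r.read_camera(n); d[n]=c; cv2.imwrite(f"pics/{n}1.png",c["pixels"])
pickle.dump(d,open("c1.pkl","wb"))
E
```

```text
0.38 [np.float64(0.4319831789234942), np.float64(-0.06921587265645873), 0.38] [-0.4546623  -0.7937909   2.18031857  0.28635166  1.25322477  1.03581086]
0.25 [np.float64(0.4319831789234942), np.float64(-0.06921587265645873), 0.25] [-0.4546623  -0.79800403  2.39424304  0.31397963  1.05280707  0.96808006]
0.018 [np.float64(0.4319831789234942), np.float64(-0.06921587265645873), 0.018] [-0.4546623  -0.43861387  2.61470284  0.56853211  0.5217399   0.62166673]
False
4.6917 [ 0.4326376  -0.06955367  0.10125297] [np.float64(0.4319831789234942), np.float64(-0.06921587265645873), 0.1] [-0.25799479 -0.18340716  0.12037267] 0.996790528611864
```

View pics/side1.png

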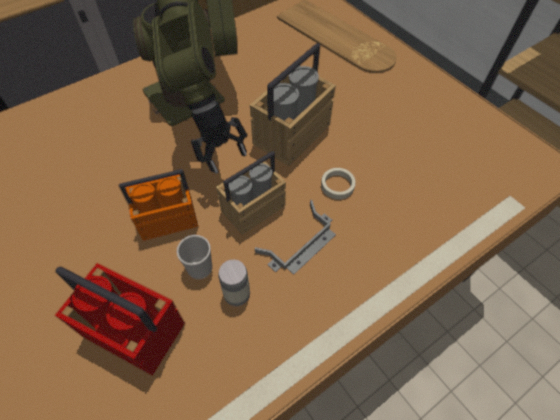

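View pics/top1.png

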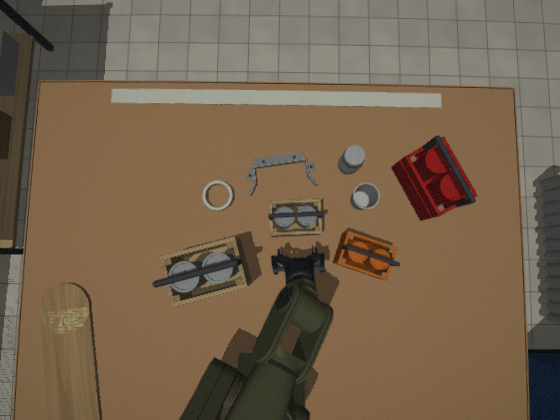

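The open gripper sits behind the crate at top (300,262), clear of the big crate and the orange one. Next I'll lower it and touch the -x face.

```bash

python3 - <<'E'
from p import *
from bench import r
import cv2,pickle
C=(-.138,-.019,-.093)
P,o=tcp(*C,off=.035,z=.018);print(r.line_to(P,o,feed=.1,threshold=10))
P,o=tcp(*C,off=-.012,z=.018);print(r.line_to(P,o,feed=.03,threshold=3))
s=r.read_state();h=B[2]+C[2];p,_=w(*C)
e=np.array(s["position"])[:2]-p;print("tcp behind centre",-(e@[np.cos(h),np.sin(h)]),s["time_s"],s["position"],s["contact_force"],s["torque"])
d={}
for n in("side","top"):
    c=r.read_camera(n); d[n]=c
crop(d["top"],240,140,340,290,4,"pics/top2.png");crop(d["side"],180,100,345,280,4,"pics/side2.png")
pickle.dump(d,open("c2.pkl","wb"))
E
```

```text
False
True
tcp behind centre 0.04974500699665311 6.8583 [ 0.46716111 -0.06687686  0.01741492] [-0.34577631 -0.13450597 -0.24288768] [-0.04142247  0.27098804 -0.01673997]
```

View pics/side2.png

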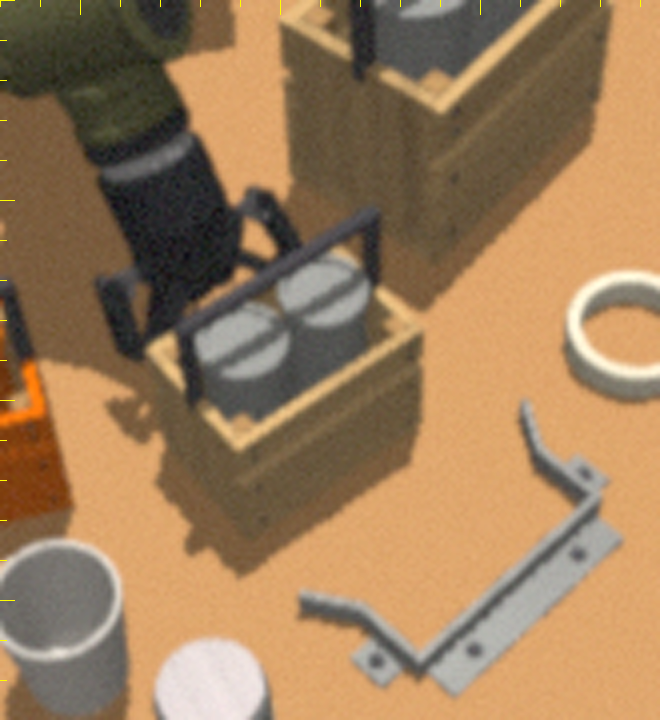

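View pics/top2.png

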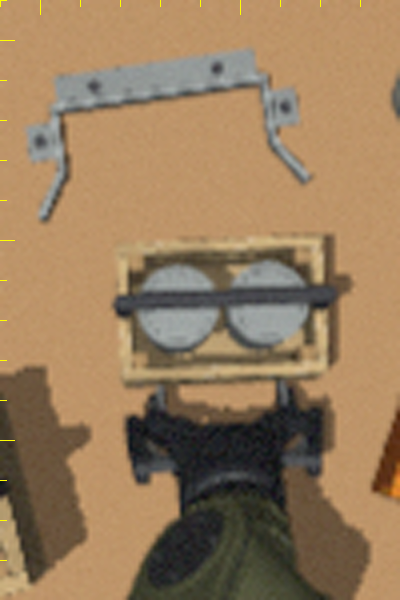

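The fingers straddle the crate's -x face about evenly, at top ≈(279,238) and (311,238), and contact came where I had measured the face. Now a curved push to line it up with the bay.

```bash

python3 - <<'E'
from p import *
from bench import r
import cv2,pickle
from scipy.interpolate import PchipInterpolator as I
X=[-.138,-.115,-.10,-.08,-.06]
Y=I(X,[-.019,-.0175,-.015,-.0098,-.004]);F=I(X,[-.093,.0,.07,.11,.07])
for x in np.arange(-.132,-.0599,.006):
    P,o=tcp(x,Y(x),F(x),off=-.001,z=.018)
    hit=r.line_to(P,o,feed=.04,threshold=45)
    s=r.read_state();print(round(x,3),hit,np.round(s["contact_force"],1),round(s["time_s"],2))
    if hit:break
d={}
for n in("side","top"):
    c=r.read_camera(n); d[n]=c
crop(d["top"],240,140,340,290,4,"pics/top3.png");crop(d["side"],180,100,345,280,4,"pics/side3.png")
pickle.dump(d,open("c3.pkl","wb"))
E
```

```text
-0.132 False [-1.9 -1.  -1.6] 7.3
-0.126 False [-2.9 -0.4 -2.3] 7.6
-0.12 False [-2.5 -1.2 -1.4] 7.9
-0.114 False [-3.4 -0.7 -2.1] 8.2
-0.108 False [-2.9 -1.4 -1.4] 8.5
-0.102 False [-2.1 -1.  -1.7] 8.8
-0.096 False [-2.1 -2.4 -0.4] 9.1
-0.09 False [-1.3 -1.8 -0.7] 9.4
-0.084 False [-2.1 -2.5 -0.4] 9.7
-0.078 False [-3.2 -3.1 -1.3] 10.01
-0.072 False [-2.6 -3.7 -0.7] 10.32
-0.066 False [-2.8 -2.9  0.3] 10.62
-0.06 False [-3.6 -3.5 -0.1] 10.94
```

View pics/side3.png

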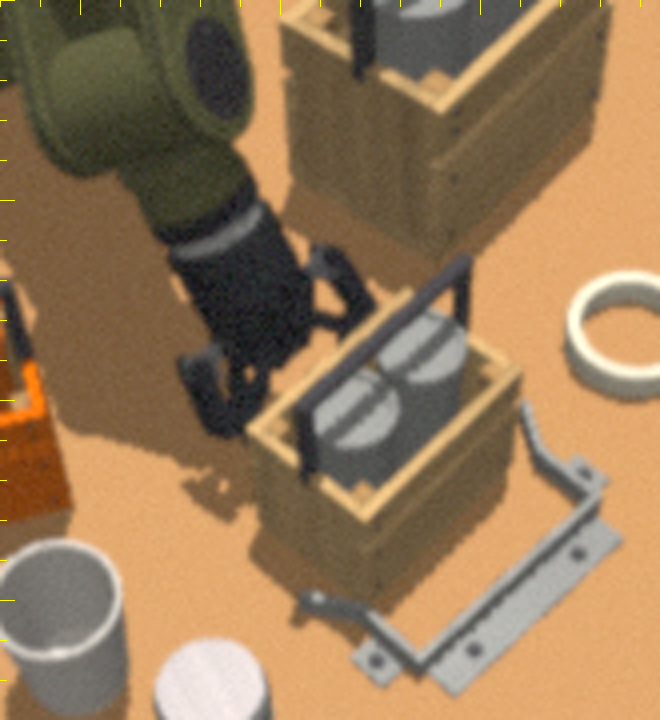

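View pics/top3.png

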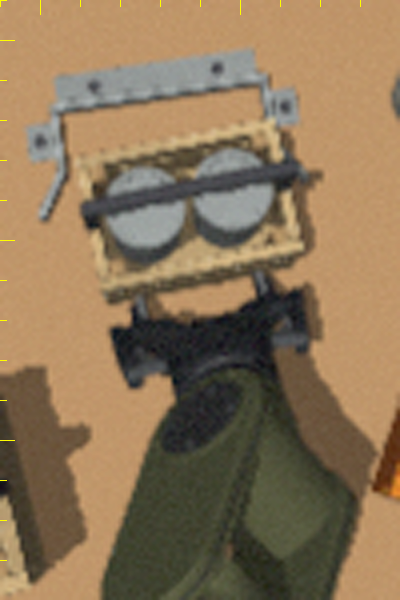

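```bash
cat > cr.py <<'E'
from m import *;from p import B
C=[[.05,.075,.118],[.05,-.075,.118],[-.05,-.075,.118],[-.05,.075,.118]]
def crate(d,ct,cs):
    t,s=d["top"],d["side"];ct=un(ct,240,140,4);cs=un(cs,180,100,4)
    for nm,v in (("t",[(t,C,ct)]),("s",[(s,C[:3],cs)]),("both",[(t,C,ct),(s,C[:3],cs)])):
        x,res,T=fit(v,[.6,-.03,.2]);e=x[:2]-B[:2];c,q=np.cos(B[2]),np.sin(B[2])
        print(nm,"in bay mm",np.round([1e3*(c*e[0]+q*e[1]),1e3*(-q*e[0]+c*e[1])],1),round(x[2]-B[2],3),"rms",np.sqrt((res**2).mean()).round(2))
E
python3 - <<'E'
import pickle;from cr import *
crate(pickle.load(open("c2.pkl","rb")),[(118,249),(325,236),(329,375),(123,384)],[(422,330),(238,447),(147,350)])
crate(pickle.load(open("c3.pkl","rb")),[(78,158),(282,120),(306,250),(106,301)],[(522,371),(366,519),(248,430)])
E
```

```text
t in bay mm [-139.5  -19.8] -0.092 rms 0.34
s in bay mm [-135.1  -18.4] -0.097 rms 0.7
both in bay mm [-138.   -19.1] -0.088 rms 0.74
t in bay mm [-60.5  -8.3] 0.067 rms 0.78
s in bay mm [-56.4  -5.2] 0.069 rms 0.55
both in bay mm [-58.6  -6.9] 0.072 rms 1.0
```

The crate is at (-59, -7) mm and +0.07 rad in the bay frame, upright, with its front edge inside the flares. I'll straighten it and push it home, with a force stop.

```bash

python3 - <<'E'
from p import *
from bench import r
import cv2,pickle
from scipy.interpolate import PchipInterpolator as I
X=[-.06,-.04,-.022,.008]
Y=I(X,[-.004,.0,.003,.003]);F=I(X,[.07,.045,.0,.0])
for x in np.arange(-.055,.0081,.005):
    P,o=tcp(x,Y(x),F(x),off=-.001,z=.018)
    hit=r.line_to(P,o,feed=.03,threshold=20)
    s=r.read_state();print(round(x,3),hit,np.round(s["contact_force"],1),round(s["time_s"],2))
    if hit or np.linalg.norm(s["contact_force"])>25:break
d={}
for n in("side","top"):
    c=r.read_camera(n); d[n]=c
crop(d["top"],240,140,340,290,4,"pics/top4.png");crop(d["side"],180,100,345,280,4,"pics/side4.png")
pickle.dump(d,open("c4.pkl","wb"))
E
```

```text
-0.055 False [-4.9 -2.1  0.9] 11.37
-0.05 False [-5.2 -3.   1.9] 11.69
-0.045 False [-6.2 -3.9  2.4] 12.02
-0.04 False [-5.6 -3.5  3.2] 12.34
-0.035 False [-6.3 -2.8  2.7] 12.67
-0.03 False [-6.3 -3.2  2.2] 12.99
-0.025 False [-5.8 -3.6  3.8] 13.32
-0.02 True [0.4 0.2 0.4] 13.53
```

View pics/side4.png

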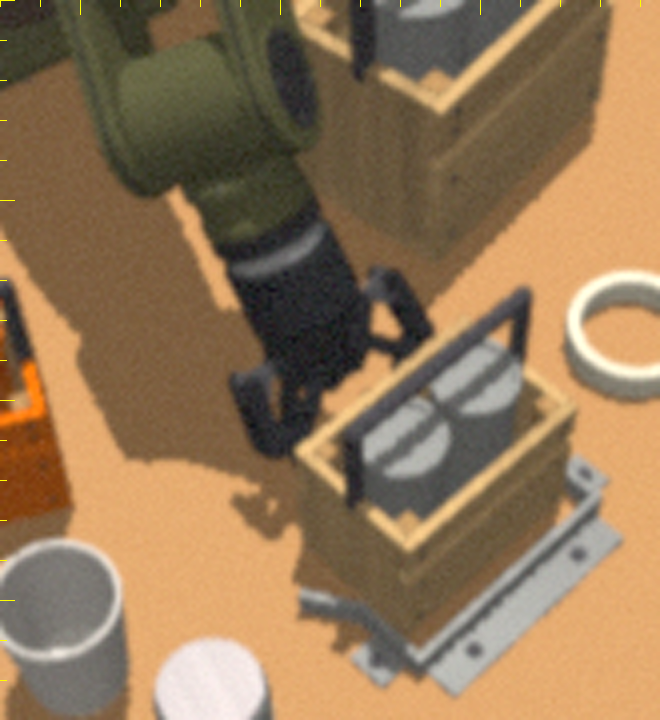

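View pics/top4.png

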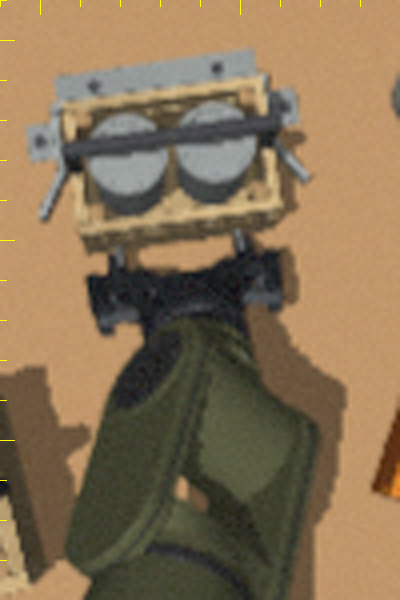

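```bash
python3 - <<'E'
import pickle;from cr import *
crate(pickle.load(open("c4.pkl","rb")),[(62,110),(266,76),(284,206),(85,243)],[(576,406),(409,548),(296,450)])
E
```

```text
t in bay mm [-23.7   0.3] 0.033 rms 0.43
s in bay mm [-19.6   2.7] 0.0 rms 0.58
both in bay mm [-22.3   1.5] 0.025 rms 0.81
```

It stopped on a short force spike with the crate at about (-22, +1.5) mm and +0.02 rad, between the rails. I'll carry on straight in, with a little less leftward motion.

```bash

python3 - <<'E'
from p import *
from bench import r
import cv2,pickle
s=r.read_state();c,q=np.cos(B[2]),np.sin(B[2]);e=np.array(s["position"])[:2]-B[:2]
print("tcp in bay",c*e[0]+q*e[1],-q*e[0]+c*e[1])
for x in np.arange(-.020,.0081,.004):
    P,o=tcp(x,.0015,0.,off=-.001,z=.018)
    hit=r.line_to(P,o,feed=.02,threshold=35)
    s=r.read_state();e=np.array(s["position"])[:2]-B[:2];print(round(x,3),hit,np.round(s["contact_force"],1),round(s["torque"][2],2),round(s["time_s"],2),np.round(1e3*np.array([c*e[0]+q*e[1],-q*e[0]+c*e[1]]),1))
    if hit or np.linalg.norm(s["contact_force"])>28:break
d={}
for n in("side","top"):
    c=r.read_camera(n); d[n]=c
crop(d["top"],240,140,340,290,4,"pics/top5.png");crop(d["side"],180,100,345,280,4,"pics/side5.png")
pickle.dump(d,open("c5.pkl","wb"))
E
```

```text
tcp in bay -0.07213686156786425 0.0034102436624590038
-0.02 False [-6.6  0.5  2.4] 0.2 14.01 [-70.3   2.5]
-0.016 False [-9.8 -0.9  4.8] 0.12 14.36 [-66.6   2.4]
-0.012 False [-9.3 -1.3  5.3] 0.14 14.71 [-62.6   2.3]
-0.008 False [-9.9 -1.3  5.4] 0.04 15.06 [-58.6   2.2]
-0.004 False [-9.5 -1.1  5.8] 0.06 15.41 [-54.6   2.2]
0.0 True [-1.2 -1.   0.7] 0.03 15.62 [-54.3   2.6]
```

View pics/side5.png

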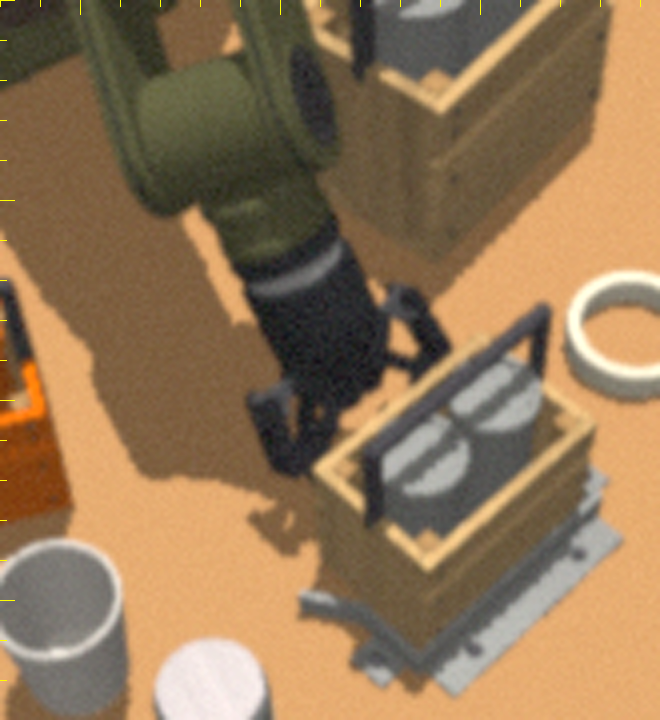

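View pics/top5.png

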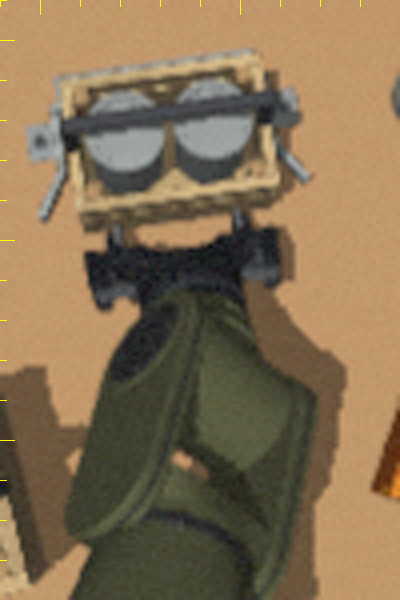

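```bash
python3 - <<'E'
import pickle;from cr import *
crate(pickle.load(open("c5.pkl","rb")),[(61,84),(263,52),(280,182),(80,217)],[(596,423),(429,571),(315,468)])
E
```

```text
t in bay mm [-5.  0.] 0.02 rms 0.42
s in bay mm [-1.6  1.3] 0.002 rms 0.49
both in bay mm [-3.6  0.6] 0.016 rms 0.64
```

It's within about 3 mm of home by camera, and it stopped on force. I'll push again to tell the stop from a snag.

```bash

python3 - <<'E'
from p import *
from bench import r
import cv2,pickle
c,q=np.cos(B[2]),np.sin(B[2])
def bb():
    s=r.read_state();e=np.array(s["position"])[:2]-B[:2];return np.round(1e3*np.array([c*e[0]+q*e[1],-q*e[0]+c*e[1]]),1),np.round(s["contact_force"],1),np.round(s["torque"][2],2),round(s["time_s"],2)
print(bb())
for x in np.arange(-.004,.0121,.001):
    P,o=tcp(x,.0015,0.,off=-.001,z=.018)
    hit=r.line_to(P,o,feed=.01,threshold=40)
    print(round(x,3),hit,*bb())
    if hit or np.linalg.norm(r.read_state()["contact_force"])>35:break
r.wait(.3);print(bb())
E
```

```text
(array([-54.2,   2.6]), array([-1.7, -0.3,  2.2]), np.float64(-0.02), 15.72)
-0.004 False [-54.1   2.1] [-4.8  0.2 -2.7] 0.16 16.21
-0.003 False [-53.8   2.2] [-13.8  -1.9   4.1] 0.21 16.46
-0.002 False [-53.6   2.2] [-23.   -3.5  12.2] 0.22 16.71
-0.001 False [-53.4   2.2] [-34.4  -6.2  20.4] 0.08 16.96
(array([-53.5,   2.2]), array([-33.5,  -7.1,  20.8]), np.float64(0.04), 17.26)
```

That's a rigid stop: 34 N for 0.8 mm, with no yaw moment. I'll back off and look without the arm in the way.

```bash

python3 - <<'E'
from p import *
from bench import r
import cv2,pickle
P,o=tcp(-.003,.0015,0.,off=.06,z=.018);r.line_to(P,o,feed=.08)
d={}
for n in("side","top"):
    c=r.read_camera(n); d[n]=c
crop(d["top"],240,140,340,240,6,"pics/top6.png");crop(d["side"],250,150,345,275,6,"pics/side6.png")
pickle.dump(d,open("c6.pkl","wb"));print(r.read_state()["contact_force"],r.read_state()["time_s"])
E
```

```text
[-0.20986475 -0.31172908 -0.05533004] 18.2917
```

View pics/side6.png

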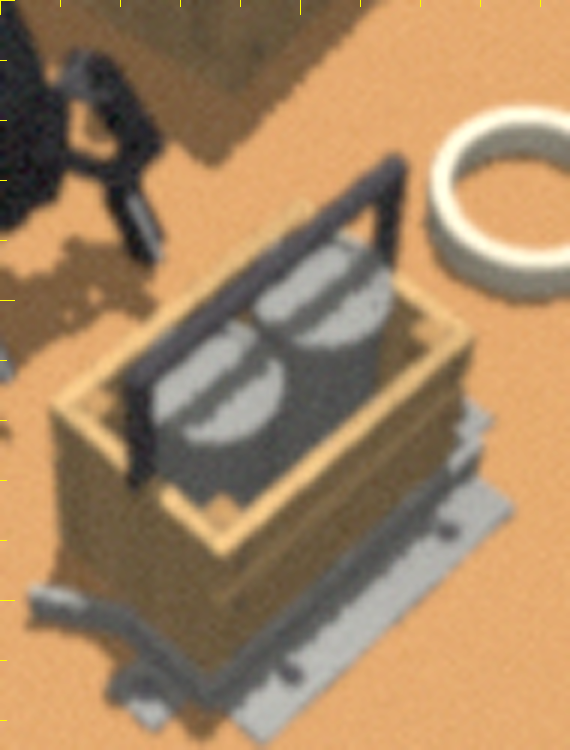

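View pics/top6.png

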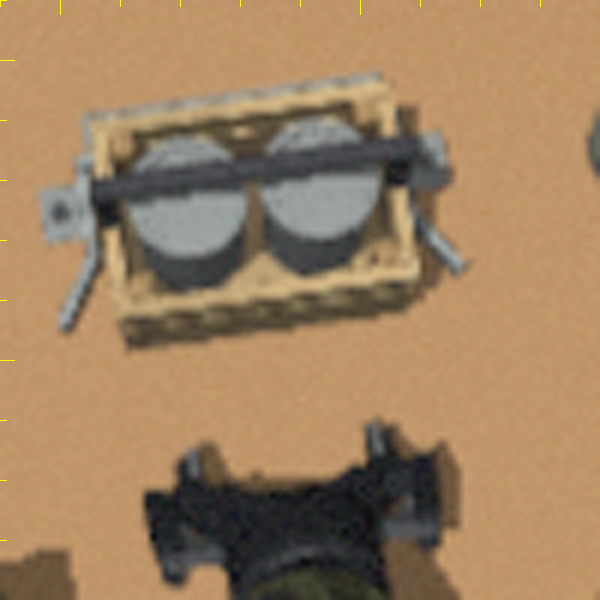

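```bash
python3 - <<'E'
import pickle;from m import *
from p import B
d=pickle.load(open("c6.pkl","rb"));t,s=d["top"],d["side"]
C=[[.05,.075,.118],[.05,-.075,.118],[-.05,-.075,.118],[-.05,.075,.118]]
ct=un([(90,124),(391,82),(418,268),(121,318)],240,140,6);cs=un([(473,333),(221,553),(52,402)],250,150,6)
for nm,v in (("t",[(t,C,ct)]),("s",[(s,C[:3],cs)]),("both",[(t,C,ct),(s,C[:3],cs)])):
    x,res,T=fit(v,[.6,-.03,.2]);print(nm,x.round(4),np.sqrt((res**2).mean()).round(2))
# overlays: predicted bay+home crate outline with fitted shift, on before/after images
def ov(c,x,u0,v0,u1,v1,f,crate=True):
    k=6;im=cv2.resize(c["pixels"][v0:v1,u0:u1],None,fx=k,fy=k,interpolation=cv2.INTER_CUBIC);im=np.clip(im*1.4,0,255).astype(np.uint8)
    def dr(P,col,cl):
        q=(proj(c,T(x,P))-[u0,v0]+.5)*k-.5;cv2.polylines(im,[q.round().astype(np.int32)],cl,col,1)
    for z in(.0,.022): dr([[-.037,.107,z],[0,.082,z],[.05,.082,z],[.05,-.082,z],[0,-.082,z],[-.037,-.107,z]],(255,0,0) if z else (255,255,0),False)
    if crate: dr(C,(0,255,0),True)
    cv2.imwrite(f,im)
ov(d["side"],B,250,150,345,275,"pics/ovs6.png");ov(d["top"],B,240,140,340,240,"pics/ovt6.png")
d0=pickle.load(open("c0.pkl","rb"))
ov(d0["side"],B,250,150,345,275,"pics/ovs0.png",False)
ov(d0["top"],B,240,140,340,240,"pics/ovt0.png",False)
a=[cv2.imread(f"pics/ov{n}.png") for n in("s0","s6")];cv2.imwrite("pics/ovs.png",cv2.resize(np.hstack(a),None,fx=.7,fy=.7,interpolation=cv2.INTER_AREA))
a=[cv2.imread(f"pics/ov{n}.png")[:400] for n in("t0","t6")];cv2.imwrite("pics/ovt.png",cv2.resize(np.hstack(a),None,fx=.66,fy=.66,interpolation=cv2.INTER_AREA))
E
```

```text
t [ 0.6469 -0.0241  0.1697] 0.65
s [ 0.6473 -0.0232  0.1558] 0.54
both [ 0.6469 -0.0237  0.1633] 0.63
```

View pics/ovs.png

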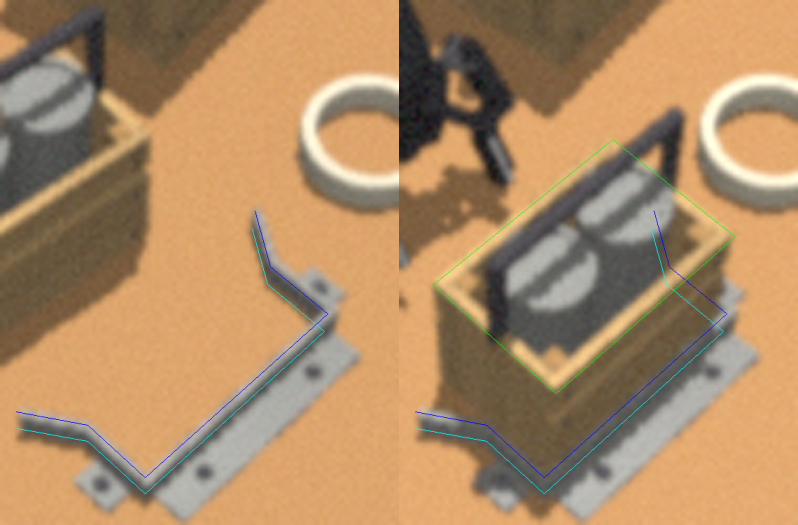

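View pics/ovt.png

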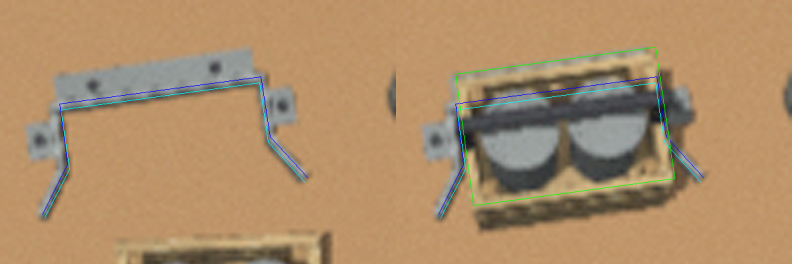

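The overlays show the crate square, and centred to about 1 mm. Depth agrees to about 3 mm, which is my uncertainty on the bay position. To be sure it's flush at both corners, I'll press each side separately and then both together.

```bash

python3 - <<'E'
from p import *
from bench import r
import cv2,pickle
c,q=np.cos(B[2]),np.sin(B[2])
def bb():
    s=r.read_state();e=np.array(s["position"])[:2]-B[:2];return 1e3*np.array([c*e[0]+q*e[1],-q*e[0]+c*e[1]]),np.array(s["contact_force"])
def go(x,psi,f,th):
    xy,h=w(x,.0015,psi); return r.line_to([*xy,.018],ori(B[2]+psi),feed=f,threshold=th)
for psi in(.04,-.04,0.):
    go(-.064,psi,.06,20)
    for x in np.arange(-.059,-.040,.0008):
        hit=go(x,psi,.015,45);p,F=bb();n=-F@[c,q,0]
        if n>2: print(psi,round(x*1e3,1),p.round(1),F.round(1))
        if hit or n>38: break
    print("t",r.read_state()["time_s"])
P,o=tcp(-.003,.0015,0.,off=.05,z=.018);r.line_to(P,o,feed=.08)
d={}
for n in("side","top"):
    k=r.read_camera(n); d[n]=k
crop(d["top"],240,140,340,240,6,"pics/top7.png");crop(d["side"],250,150,345,275,6,"pics/side7.png")
pickle.dump(d,open("c7.pkl","wb"));print(r.read_state()["time_s"])
E
```

```text
0.04 -55.0 [-55.5   1.6] [-4.  -0.1  3.7]
0.04 -54.2 [-55.1   1.5] [-10.7  -0.9   6.8]
0.04 -53.4 [-54.6   1.4] [-14.3  -2.5   9.4]
0.04 -52.6 [-54.3   1.4] [-21.1  -2.9  15.6]
0.04 -51.8 [-54.1   1.4] [-29.1  -4.8  21.1]
0.04 -51.0 [-54.2   1. ] [-23.8  -8.7  12.7]
0.04 -50.2 [-54.   1.] [-32.5 -10.   19.1]
0.04 -49.4 [-53.8   1. ] [-40.8  -9.8  24.7]
t 22.7417
-0.04 -55.0 [-55.6   1.6] [-6.6 -2.3  4.7]
-0.04 -54.2 [-55.4   1.7] [-13.2  -3.7   9.7]
-0.04 -53.4 [-55.2   1.7] [-20.2  -6.6  14.8]
-0.04 -52.6 [-55.    1.8] [-25.8  -9.   21. ]
-0.04 -51.8 [-55.2   2.7] [-22.8  -6.2  13.2]
-0.04 -51.0 [-55.    2.8] [-29.5  -7.2  19. ]
-0.04 -50.2 [-54.8   2.8] [-35.1  -9.2  24.5]
-0.04 -49.4 [-54.6   2.9] [-42.1 -11.5  30.8]
t 26.2667
0.0 -53.4 [-53.8   1.6] [-4.6 -0.5  2.7]
0.0 -52.6 [-53.6   1.7] [-11.4  -3.2   7.2]
0.0 -51.8 [-53.4   1.7] [-18.2  -5.6  13.1]
0.0 -51.0 [-53.3   1.7] [-26.2  -6.4  18.5]
0.0 -50.2 [-53.1   1.7] [-34.2  -9.9  25.1]
0.0 -49.4 [-53.    1.8] [-42.4 -12.1  32.2]
t 29.7833
30.7
```

View pics/side7.png

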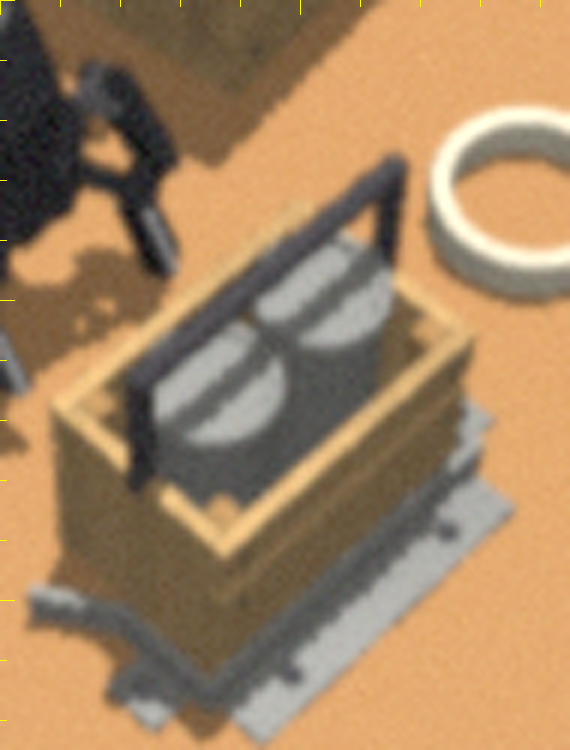

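View pics/top7.png

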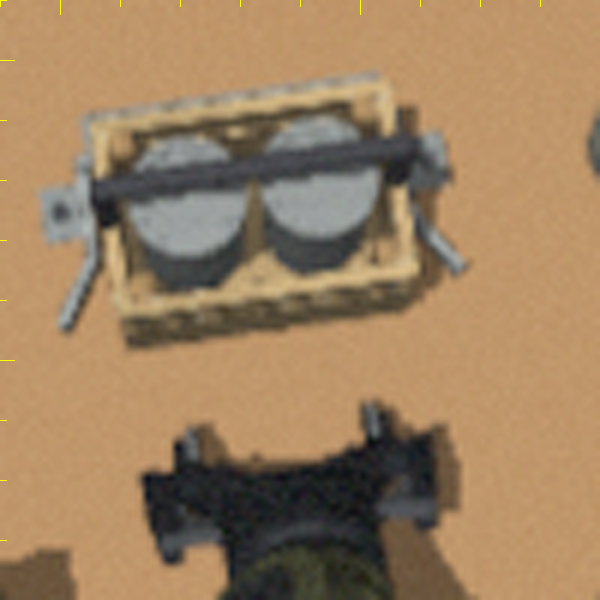

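Both sides now meet the stop rigidly, and the picture is unchanged: crate upright and square, gripper clear. One last check that the bystanders haven't moved, then I hand in.

```bash

python3 - <<'E'
import pickle,cv2,numpy as np
from bench import r
a=pickle.load(open("c0.pkl","rb"));b=pickle.load(open("c7.pkl","rb"))
for n,v in dict(tape=(197,175,237,215),cup=(348,180,384,213),can=(338,142,368,176),orange=(330,225,402,280)).items():
    x0,y0,x1,y1=v;A=a["top"]["pixels"][y0:y1,x0:x1].astype(int);Bb=b["top"]["pixels"][y0:y1,x0:x1].astype(int)
    g=[cv2.cvtColor(k.astype(np.uint8),cv2.COLOR_BGR2GRAY).astype(np.float32) for k in(A,Bb)]
    print(n,np.abs(A-Bb).mean().round(1),np.round(cv2.phaseCorrelate(*g)[0],2))
s=r.read_state();print(s["contact_force"],s["time_s"]);r.close_job()
E
```

```text
tape 1.8 [ 0.14 -0.03]
cup 1.9 [-0.1  -0.03]
can 1.9 [0.17 0.15]
orange 2.2 [-0.02 -0.03]
[-0.52747242  0.57431233  0.25203122] 30.7
the job is handed in; nothing more can be done
```

I pushed the smaller plywood crate into the bay along a curved path, with the open fingers about 35 mm above the table. I then pressed its right side, its left side and both together against the stop, and handed in at 30.7 s.

**Checks that passed:**
- **Stop contact:** the last presses met a rigid stop, at about 40 N for under 1 mm of travel. The first right-side press took up roughly 1 mm of softer travel, so that corner may not have been quite flush before.
- **Fit:** the pictures show the crate upright, centred between the rails to about 1 mm.
- **Surroundings:** the tape roll, mixing cup, thinner can and orange crate have not moved (under 0.25 px). The gripper is clear of the crate, and its force reading was about 0.8 N or less per axis with nothing touching.

**Checks that disagreed:**
- **Depth:** the camera fit put the crate about 3 mm short of the bay position I had estimated. That is within the fit and calibration error, so I trusted the rigid contact instead.
- **Yaw:** the top camera read 0.016 rad off square and the side camera 0.002 rad. Both fits predate the final presses, and I did not refit afterwards.
- **Force spike:** there was a short force spike about 20 mm before home. I did not find its cause, and the push continued normally after it.

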